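# Roll the gift tin up the display ramp into its seat

## Robot

A 6-joint arm with a two-finger parallel gripper is mounted at the origin on a cart in front of the work surface, level with it; the furniture and walls round the work are solid. World frame = base frame: x ahead of the robot, y to its left, z up, the work surface at z = 0. Lengths are in mm, angles in rad, forces in N, time in s.
With the tool pointing down it reaches from about 350 to 975 mm from the base axis. Payload 7.1 kg.
Tool frame: the origin (TCP) lies at the very end of the fingers, on their centre line; the grasp point (between the pads) lies ctrl.hold_point_z behind it (ctrl.hold_point_z is the distance from the TCP to the grasp point, in mm); z points along the fingers, y is the line along which they close (so a half turn about z gives the same grasp; the last joint's range is limited). The gripper opens to 88 mm and grips with 3 to 60 N. Pads are 20 mm wide; open, the fingers measure 115 mm over their backs; the gripper's body (75 mm by 178 mm) begins 61 mm behind the grasp point.
Start: joints at [-1.177, 0.423, 1.63, -0, 1.089, -0.019], TCP at [250.75, -572.476, 222.675] pointing down, gripper open.
Joint ranges: [-3, 3], [-0.9, 2.11], [0.09, 2.58], [-1.31, 4.45], [0.11, 2.69], [-2.54, 2.54]. Speed limits (rad/s): [2.39, 2.39, 3.01, 3.14, 3.14, 3.14].

## Interface

Orientations are given as a rotation vector (axis times angle).
In Python, from workcell import ctrl gives the robot as it stands. The module is installed in compiled form; this text tells all that it offers.
- The arm moves only by the shell command python3 -m creep 'ROWS'. ROWS is JSON, a list of rows, each an object with "translation": the shift along the tool's x, y, z in mm, a list of three; "angular": the turn, a rotation vector about the tool's x, y, z in rad, a list of three; "jaw": the opening, from 0 (shut) to 1 (fully open). A call has exactly 8 rows; each row is the pose to reach, as a shift and turn from the pose commanded when the call began, along the tool's axes at that moment; what a row does not reach only later rows make up. A row lasts 1/8 s, in which the tool goes at most 62.5 mm and 10.7 degrees, less where a joint would pass 70% of its speed; a pose out of reach is approached as far as the arm can. A call with a gripper value outside its range is refused whole. The fingers move at their own pace and stop on an object; the grip force is fixed at half the most. Time passes only in rows, so rows that repeat a pose let the fingers close, or fill a call up. It gives the time, the measured TCP pose, the force, the opening and the grip force at its end, in the units of the state.
- ctrl.get_obs(): the state, without advancing time (a new reading comes with each control period).
- ctrl.get_image(name): name is "scene" or "top" or "wrist"; returns the picture (420x560x3 uint8, red, green, blue); there is no depth.
- ctrl.camera_info(name): a dict with "camera_matrix" (3x3 intrinsics, pixels), "world_from_camera" (4x4, takes a point from camera to world coordinates). Camera axes: x right, y up, looking along -z (the intrinsics and any distortion apply to the point x, -y, -z); pixel columns grow to the right and rows downward; lengths in mm; the calibration is good to about 2 mm. The wrist camera is an equidistant fisheye: a pixel r from the principal point sees the ray r / f radians off the axis. A picture is of the moment at which its call begins: read the wrist's pose just before it. camera_info takes no time and is no camera call; for the wrist camera it gives the pose at the moment of the call.
- ctrl.close_job(): hands the job in; it is judged then, once.
Trained networks look in the newest picture that a camera, given by its name, has taken for a name from the list of things; names that differ only in an ending like _2 or _b are one class to them, and where a whole thing is asked for, a point or a joint stands for the part that bears it (a point fixed in the world has none). Each returns a list of dicts, best first, with "score" (0 to 1); they miss things now and then, are a little off and sometimes report something else, mostly with a low value. They report only what shows in the picture. A call takes as long as a camera call. They do not tell look-alikes from the thing itself.
- ctrl.look_for(camera, label): "rect" ([left, top, right, bottom] in pixels, round what is visible of it).
The state is a dict: "t": time; "qpos": joint angles; "qvel": joint speeds; "joint_torque": joint torques, N m; "ee_pos": TCP position; "orientation": TCP orientation; "ft_force": force on the tool from outside, world axes, zero at the start; "moment": the same for the moment, N m; "width": finger opening in mm; "grasp_force": force on a finger pad.
Only numpy, scipy, OpenCV 4.12 (cv2) and the standard library are available. Lean on these libraries where they do the work, as an engineer would, in place of code of your own. Each camera call takes 0.05 s, during which the arm holds its last target. There are 200 camera calls.

## Task

Push the red round tin up the little wooden display ramp with a slow, steady push of the fingertips, over the low brass ridge near the top, until it drops into its seat against the end stop. Keep the fingers behind it so that it does not roll back or run away, and never lift it off the ramp. Leave the scoop, the brass weight and the chocolate bar where they are, and take the hand away at the end.

Things in the scene. Friction and masses are not known exactly. Their poses are not given: they have to be found in the camera images.
- tin: Closed round gift tin, red with a white label band, blue dots and brass rings, lying on its side across the ramp: 76 mm in diameter, 110 mm long, about 0.3 kg, polished and slippery (friction about 0.35). Origin at its very centre; its y axis is the cylinder axis; x and z turn as it rolls. Starts low on the ramp, resting on two brass stops; rolls freely.
- ramp: Fixed wooden display ramp, 330 x 142 mm. Origin on the worktop under its middle; x level, toward the high end, y across, z up. The flat running surface rises 7 degrees toward +x, 30 mm above the worktop at the origin, 165 mm long each way along the slope. Dark side guides, 8 mm thick, 16 mm above the surface, 118 mm apart.
- low_stops (a point): Middle between the tops of two brass stops, 6 mm above the running surface, that hold the tin at the start; 22 mm down the slope from the tin's centre. They are 8 mm wide bars lying 22 to 54 mm either side of the middle line; the middle 44 mm are clear. Axes as the ramp's.
- ridge (a point): Middle between the tops of two brass nubs, 3 mm above the running surface, that form the ridge near the top; spread across like the low stops, the middle 44 mm clear. Axes as the ramp's.
- seat (a point): Where the tin's centre lies when seated, 38 mm off the running surface, 196 mm up the slope from where it starts. x points up the slope along the inclined surface, y across, z square off the surface. About 1.5 mm of play. The tin's centre crosses the ridge 16 mm before the seat, then it drops in by itself and stays.
- end_stop (a point): Rubber face of the end stop board, 30 mm above the running surface, on the middle line; the board is 134 mm wide and stands 45 mm above the surface, its face 38 to 40 mm up the slope from the seated tin's centre. Axes as the ramp's.
- scoop_0: Loose steel sweet scoop, 149 x 52 x 28 mm, lying beside the ramp; origin under its middle, x along its length. Leave alone.
- weight_0: Loose brass scale weight, 38 mm in diameter, 34 mm high, 0.5 kg, standing beside the ramp; origin under its middle. Leave alone.
- choc_bar_0: Loose wrapped chocolate bar, 58 x 173 x 13 mm, lying flat beside the ramp; origin under its middle, y along its length. Leave alone.
Mind the look-alikes: they are no part of the job. Leave any green look-alike of the tin alone.

How it is judged (in metres and radians):
On the way:
1. the fingers are pushing the tin, past the middle of the ramp and not yet at the ridge (x of tin in the frame of seat between -0.1 and -0.02 m and contact force between the fingers and tin above 0.05 N), for 0.02 s.
At the end, for the whole second after the job is handed in: The tin lies at rest in the seat between ridge and end stop: its centre within 6 mm of the seat point along the slope, 10 mm across and 4 mm off the surface, its axis within 0.08 rad of square to the ramp; scoop, weight and chocolate bar are within 20 mm of where they were (x of tin in the frame of seat between -0.006 and 0.006 m and y of tin in the frame of seat between -0.01 and 0.01 m and z of tin in the frame of seat between -0.004 and 0.004 m and angle between the y axis of tin and the y axis of seat, either way round below 0.08 rad and linear speed of tin below 0.02 m/s and distance of each of scoop_0, weight_0, choc_bar_0 from where it was at the start of the episode below 0.02 m); the robot touches nothing.
It fails at once if the tin is lifted more than 12 mm off the running surface (z of tin in the frame of seat above 0.012 m).
It fails at once if the tin runs free on the slope, forward or back: untouched and faster than 0.18 m/s between the low stops and the ridge (x of tin in the frame of seat between -0.175 and -0.025 m and contact force between each of the fingers, the arm and tin below 0.01 N and linear speed of tin above 0.18 m/s).
It fails at once if the tin is moved faster than 0.4 m/s (linear speed of tin above 0.4 m/s).
It fails at once if the scoop, the weight or the chocolate bar is moved more than 20 mm (distance of any of scoop_0, weight_0, choc_bar_0 from where it was at the start of the episode above 0.02 m).
It also fails if it takes over 45 s, if anything falls off the work surface, if the arm or the gripper's body presses on something with over 40 N, if the wrist force passes 120 N, or if a joint passes its speed limit or range.

## Working session

There is one attempt and no reset: what is moved stays moved. The work goes in short steps, Python scripts to look and compute and a shell command to move; the robot and the scene stay as the last step left them, time stands still between calls to the robot, and variables do not carry over. Pictures are saved under pics/ and viewed, at most 10 in all, crops included, and the job is handed in when it is done.

```bash
mkdir -p pics; python3 - <<'E'
from workcell import ctrl
import cv2,numpy as np
np.set_printoptions(suppress=True,precision=2)
for c in("top","scene"):
    im=ctrl.get_image(c);cv2.imwrite(f"pics/{c}0.png",im[:,:,::-1])
    i=ctrl.camera_info(c);print(c,i)
    for l in("tin","ramp","scoop_0","weight_0","choc_bar_0"):
        print(l,[(round(d['score'],2),np.round(d['rect'])) for d in ctrl.look_for(c,l)][:3])
o=ctrl.get_obs();print(o['t'],o['ee_pos'],o['orientation'],ctrl.hold_point_z)
E
```

```text
top {'camera_matrix': array([[390.17,   0.  , 281.91],
       [  0.  , 390.17, 206.81],
       [  0.  ,   0.  ,   1.  ]]), 'world_from_camera': array([[  0.02,   0.99,  -0.15, 454.58],
       [ -1.  ,   0.02,   0.01,  18.81],
       [  0.02,   0.15,   0.99, 981.53],
       [  0.  ,   0.  ,   0.  ,   1.  ]])}
tin [(0.88, array([264., 209., 315., 263.])), (0.62, array([341., 217., 391., 270.])), (0.59, array([345., 158., 395., 187.]))]
ramp [(0.67, array([186., 147., 324., 275.])), (0.52, array([262., 210., 316., 264.]))]
scoop_0 [(0.92, array([270., 147., 325., 188.]))]
weight_0 [(0.63, array([236., 262., 251., 277.]))]
choc_bar_0 [(0.79, array([159., 196., 219., 262.]))]
scene {'camera_matrix': array([[397.32,   0.  , 270.93],
       [  0.  , 397.32, 210.54],
       [  0.  ,   0.  ,   1.  ]]), 'world_from_camera': array([[ -0.71,   0.52,  -0.48, 171.71],
       [ -0.71,  -0.53,   0.47, 408.56],
       [ -0.01,   0.67,   0.74, 727.21],
       [  0.  ,   0.  ,   0.  ,   1.  ]])}
tin [(0.93, array([275., 202., 317., 260.])), (0.67, array([277., 137., 326., 179.])), (0.56, array([325., 168., 376., 222.]))]
ramp [(0.9, array([170., 209., 327., 280.]))]
scoop_0 [(0.57, array([221., 184., 278., 210.])), (0.44, array([280., 287., 300., 308.]))]
weight_0 [(0.82, array([278., 286., 299., 306.]))]
choc_bar_0 [(0.47, array([222., 186., 280., 212.]))]
0.6 [ 250.74 -572.48  222.69] [3.07 0.64 0.  ] 18.700000000000003
```

View pics/top0.png

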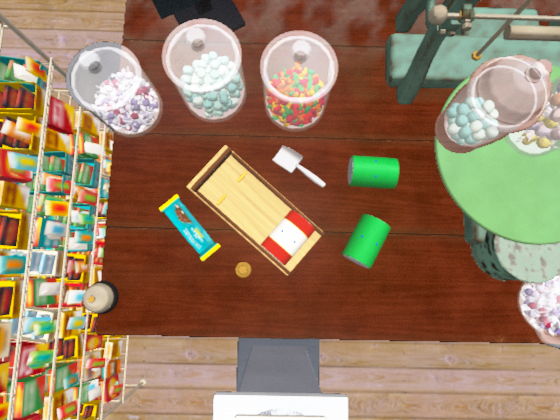

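View pics/scene0.png

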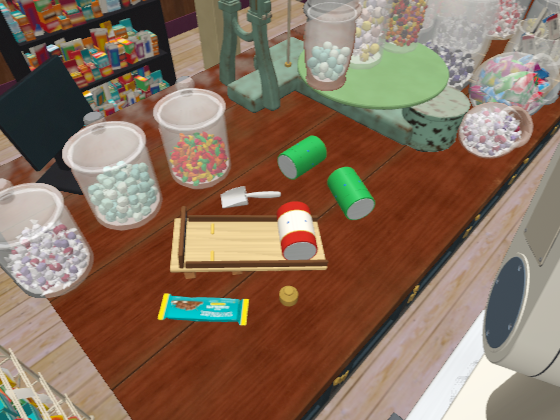

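The top view shows the red tin at about (289,236), at the ramp's low end. The end stop is at about (208,170) and the brass ridge nubs are near (218,198) and (240,177). The weight is at (243,270), the bar at (190,227) and the scoop at (298,165), with two green tins to the right. I'll enlarge the ramp area to measure it.

```bash
python3 - <<'E'
import cv2
a=cv2.imread("pics/top0.png")[140:280,180:330];cv2.imwrite("pics/topc.png",cv2.resize(a,None,fx=4,fy=4,interpolation=cv2.INTER_CUBIC))
a=cv2.imread("pics/scene0.png")[190:290,160:340];cv2.imwrite("pics/scc.png",cv2.resize(a,None,fx=4,fy=4,interpolation=cv2.INTER_CUBIC))
E
```

```text
(no output)
```

View pics/topc.png

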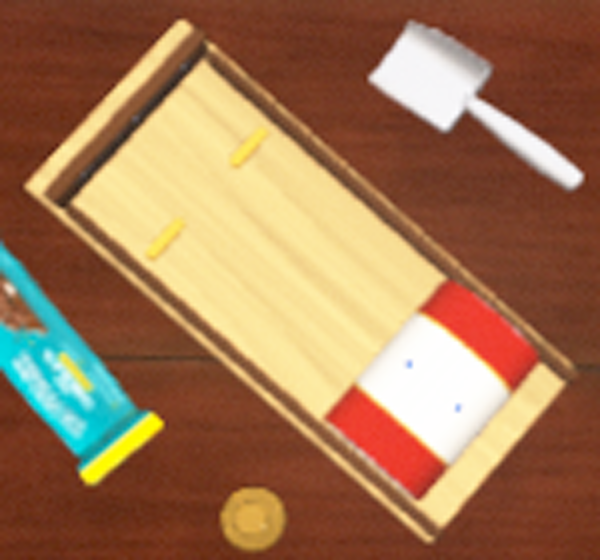

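View pics/scc.png

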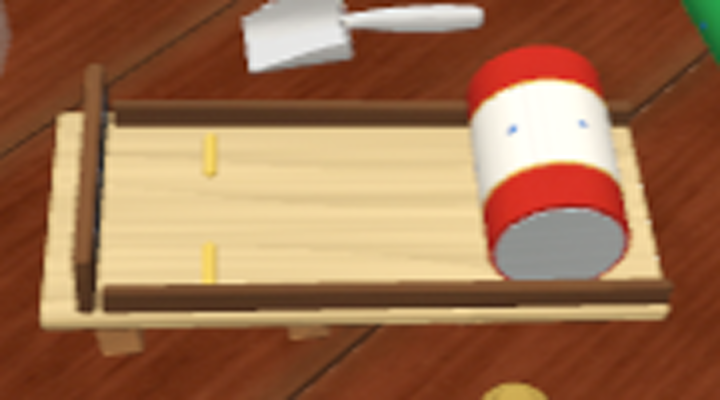

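```bash
cat > geo.py <<'E'
import numpy as np
from workcell import ctrl
A=np.radians(7);C,S=np.cos(A),np.sin(A)
def W(p,s,y,h):
    X,Y,th=p[:3];x=s*C-h*S;z=30+s*S+h*C
    return np.array([X+x*np.cos(th)-y*np.sin(th),Y+x*np.sin(th)+y*np.cos(th),z])
def proj(c,P):
    i=ctrl.camera_info(c);T=np.linalg.inv(i['world_from_camera']);q=T[:3,:3]@P+T[:3,3]
    v=i['camera_matrix']@np.array([q[0],-q[1],-q[2]]);return v[:2]/v[2]
E
python3 - <<'E'
from geo import *
from scipy.optimize import least_squares
np.set_printoptions(suppress=True,precision=2)
t=lambda u,v:((u+.5)/4-.5+180,(v+.5)/4-.5+140)
s=lambda u,v:((u+.5)/4-.5+160,(v+.5)/4-.5+190)
# cam,px, (s,y,h), rel to s0?
O=[("top",t(25,187),165,71,0,0),("top",t(185,20),165,-71,0,0),("top",t(432,541),-165,71,0,0),("top",t(573,378),-165,-71,0,0),
("top",t(267,130),180,-54,3,1),("top",t(232,163),180,-22,3,1),("top",t(184,222),180,22,3,1),("top",t(150,255),180,54,3,1),
("scene",s(210,133),180,-54,3,1),("scene",s(210,177),180,-22,3,1),("scene",s(209,243),180,22,3,1),("scene",s(209,283),180,54,3,1),
("scene",s(57,113),165,-71,0,0),("scene",s(42,312),165,71,0,0),("scene",s(670,306),-165,71,0,0),
("scene",s(559,246),0,55,38,1),("top",t(433,388),0,0,46,1)]
f=lambda p:np.concatenate([(proj(c,W(p,a+r*p[3],y,h))-px) for c,px,a,y,h,r in O])
r=least_squares(f,[480,50,0.8,-100],loss='soft_l1',x_scale=[1,1,.01,1])
p=r.x;print(p,np.degrees(p[2]));print(f(p).reshape(-1,2))
print("tin",W(p,p[3],0,38),"seat",W(p,p[3]+196,0,38))
np.save("p.npy",p)
E
```

```text
[589.48  70.81   0.88 -99.26] 50.209068005635594
[[-0.34 -0.27]
 [-0.83 -0.96]
 [-0.52  0.83]
 [ 1.46 -1.95]
 [-0.32 -0.82]
 [-0.28  0.5 ]
 [-0.37 -0.97]
 [-0.76  0.53]
 [ 0.31 -0.83]
 [ 0.2  -0.82]
 [ 0.28 -1.28]
 [ 0.16  1.11]
 [ 1.03 -0.77]
 [-0.18  2.11]
 [ 0.64  1.41]
 [ 0.21  0.03]
 [ 0.51 -0.32]]
tin [523.46  -8.45  55.62] seat [647.96 141.03  79.51]
```

```bash
cat > plan.py <<'E'
from geo import *
import sys
from scipy.spatial.transform import Rotation as R
np.set_printoptions(suppress=True,precision=3)
p=np.load("p.npy")
def tcp(d,dz=-12):   # d: tin centre progress minus nothing; finger front face touching tin back at slope progress d
    q=W(p,p[3]+d,0,38); return q+np.array([-48*np.cos(p[2]),-48*np.sin(p[2]),dz])
Rt=R.from_matrix(np.column_stack([[np.cos(p[2]),np.sin(p[2]),0],[np.sin(p[2]),-np.cos(p[2]),0],[0,0,-1]]))
def show(d,dz=-12):
    o=ctrl.get_obs();r=R.from_rotvec(o['orientation']);P=np.array(o['ee_pos'])
    print("d",d,"world",tcp(d,dz),"shift",r.inv().apply(tcp(d,dz)-P),"turn",(r.inv()*Rt).as_rotvec())
E
python3 - <<'E'
from plan import *
show(-28,170);show(-28)
E
```

```text
d -28 world [474.952 -66.685 222.207] shift [ 408.288 -373.367    0.471] turn [ 0.    -0.    -0.464]
d -28 world [474.952 -66.685  40.207] shift [ 408.286 -373.372  182.471] turn [ 0.    -0.    -0.464]
```

```bash
python3 -m creep '[{"translation":[35,-32,0],"angular":[0,0,-0.06],"jaw":0.45},{"translation":[75,-69,0],"angular":[0,0,-0.12],"jaw":0.45},{"translation":[115,-105,0],"angular":[0,0,-0.18],"jaw":0.45},{"translation":[155,-142,0],"angular":[0,0,-0.24],"jaw":0.45},{"translation":[195,-178,0],"angular":[0,0,-0.30],"jaw":0.45},{"translation":[235,-215,0],"angular":[0,0,-0.36],"jaw":0.45},{"translation":[275,-251,0],"angular":[0,0,-0.42],"jaw":0.45},{"translation":[305,-279,0],"angular":[0,0,-0.464],"jaw":0.45}]'; python3 -c "
from plan import *
show(-28,170)"
```

```text
t: 1.6
ee_pos: [418.9, -192.7, 223.0]
orientation: [2.842, 1.337, 0.001]
ft_force: [0.5, -0.9, -0.1]
width: 39.5
grasp_force: 0.0
d -28 world [474.952 -66.685 222.207] shift [132.825 -37.197   0.81 ] turn [ 0.001 -0.     0.003]
```

```bash
python3 -m creep '[{"translation":[45,-12,0],"angular":[0,0,0],"jaw":0.45},{"translation":[90,-25,0],"angular":[0,0,0],"jaw":0.45},{"translation":[133,-37,0],"angular":[0,0,0],"jaw":0.45},{"translation":[133,-37,40],"angular":[0,0,0],"jaw":0.45},{"translation":[133,-37,80],"angular":[0,0,0],"jaw":0.45},{"translation":[133,-37,115],"angular":[0,0,0],"jaw":0.45},{"translation":[133,-37,130],"angular":[0,0,0],"jaw":0.45},{"translation":[133,-37,130],"angular":[0,0,0],"jaw":0.45}]'; python3 - <<'E'
from plan import *
import cv2
show(-28)
for c in("top","wrist"): cv2.imwrite(f"pics/{c}1.png",ctrl.get_image(c)[:,:,::-1])
a=cv2.imread("pics/top1.png")[140:290,180:350];b=cv2.resize(a,None,fx=2.8,fy=2.8)
w=cv2.resize(cv2.imread("pics/wrist1.png"),(320,240))
o=np.zeros((b.shape[0],800,3),np.uint8);o[:,:b.shape[1]]=b;o[:240,480:]=w;cv2.imwrite("pics/m1.png",o)
E
```

```text
t: 2.6
ee_pos: [474.5, -68.6, 92.3]
orientation: [-2.844, -1.333, 0.002]
ft_force: [-0.5, -0.2, -1.0]
width: 39.4
grasp_force: 0.0
d -28 world [474.952 -66.685  40.207] shift [ 1.818 -0.841 52.074] turn [-0.001  0.001  0.   ]
```

View pics/m1.png

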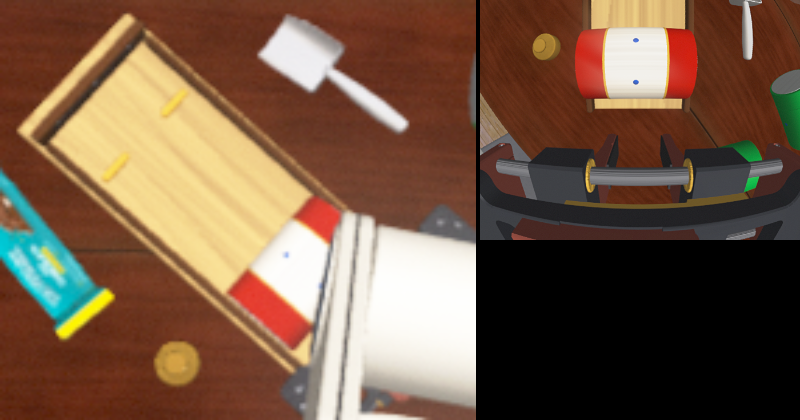

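The wrist view shows both fingers behind the red tin, centred and square (midpoint about 640, tin about 636), and the way down is clear. Next: descend.

```bash
python3 -m creep '[{"translation":[0,0,12],"angular":[0,0,0],"jaw":0.45},{"translation":[0,0,25],"angular":[0,0,0],"jaw":0.45},{"translation":[0,0,38],"angular":[0,0,0],"jaw":0.45},{"translation":[0,0,48],"angular":[0,0,0],"jaw":0.45},{"translation":[1,0,52],"angular":[0,0,0],"jaw":0.45},{"translation":[4,0,52],"angular":[0,0,0],"jaw":0.45},{"translation":[7,0,51],"angular":[0,0,0],"jaw":0.45},{"translation":[10,0,51],"angular":[0,0,0],"jaw":0.45}]'; python3 -c "
from plan import *
show(0);show(196)"
```

```text
t: 3.7
ee_pos: [481.8, -60.8, 42.1]
orientation: [2.844, 1.333, 0.001]
ft_force: [0.5, -0.5, 0.1]
width: 39.2
grasp_force: 0.0
d 0 world [492.738 -45.331  43.62 ] shift [18.909 -1.492 -1.486] turn [ 0.001 -0.001  0.001]
d 196 world [617.241 104.15   67.506] shift [213.461  -1.36  -25.27 ] turn [ 0.001 -0.001  0.001]
```

```bash
python3 -m creep '[{"translation":[4,0,-0.5],"angular":[0,0,0],"jaw":0.45},{"translation":[8,0,-1],"angular":[0,0,0],"jaw":0.45},{"translation":[12,-1,-1.5],"angular":[0,0,0],"jaw":0.45},{"translation":[15,-1,-2],"angular":[0,0,0],"jaw":0.45},{"translation":[18,-1,-2],"angular":[0,0,0],"jaw":0.45},{"translation":[21,-1,-2.5],"angular":[0,0,0],"jaw":0.45},{"translation":[24,-1,-3],"angular":[0,0,0],"jaw":0.45},{"translation":[27,-1,-3],"angular":[0,0,0],"jaw":0.45}]'; python3 -c "
from plan import *
show(0);show(196)"
```

```text
t: 4.7
ee_pos: [497.7, -39.5, 44.7]
orientation: [-2.844, -1.333, 0.0]
ft_force: [-1.8, -1.3, 2.1]
width: 39.6
grasp_force: 0.9
d 0 world [492.738 -45.331  43.62 ] shift [-7.679 -0.097  1.072] turn [-0.  0.  0.]
d 196 world [617.241 104.15   67.506] shift [186.856  -0.017 -22.843] turn [-0.  0.  0.]
```

```bash
python3 -m creep '[{"translation":[4,0,-0.5],"angular":[0,0,0],"jaw":0.45},{"translation":[8,0,-1],"angular":[0,0,0],"jaw":0.45},{"translation":[12,0,-1.5],"angular":[0,0,0],"jaw":0.45},{"translation":[16,0,-2],"angular":[0,0,0],"jaw":0.45},{"translation":[20,0,-2.5],"angular":[0,0,0],"jaw":0.45},{"translation":[24,0,-3],"angular":[0,0,0],"jaw":0.45},{"translation":[28,0,-3.5],"angular":[0,0,0],"jaw":0.45},{"translation":[32,0,-4],"angular":[0,0,0],"jaw":0.45}]'; python3 - <<'E'
from plan import *
import cv2
show(196)
for c in("scene","wrist"): cv2.imwrite(f"pics/{c}2.png",ctrl.get_image(c)[:,:,::-1])
a=cv2.imread("pics/scene2.png")[150:310,150:350];b=cv2.resize(a,None,fx=2.4,fy=2.4)
w=cv2.resize(cv2.imread("pics/wrist2.png"),(320,240))
o=np.zeros((b.shape[0],800,3),np.uint8);o[:,:b.shape[1]]=b;o[:240,480:]=w;cv2.imwrite("pics/m2.png",o)
E
```

```text
t: 5.7
ee_pos: [518.4, -14.8, 48.7]
orientation: [-2.844, -1.334, 0.0]
ft_force: [-1.4, -2.4, 0.3]
width: 39.3
grasp_force: 0.9
d 196 world [617.241 104.15   67.506] shift [154.661  -0.039 -18.79 ] turn [-0.    -0.     0.001]
```

View pics/m2.png

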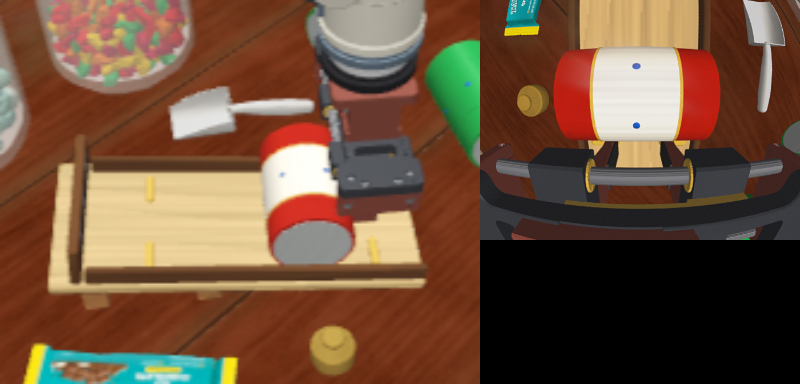

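The tin is moving up square, with the fingers behind it and the low stop visible behind. I'll carry on pushing.

```bash
python3 -m creep '[{"translation":[4,0,-0.5],"angular":[0,0,0],"jaw":0.45},{"translation":[8,0,-1],"angular":[0,0,0],"jaw":0.45},{"translation":[12,0,-1.5],"angular":[0,0,0],"jaw":0.45},{"translation":[16,0,-2],"angular":[0,0,0],"jaw":0.45},{"translation":[20,0,-2.5],"angular":[0,0,0],"jaw":0.45},{"translation":[24,0,-3],"angular":[0,0,0],"jaw":0.45},{"translation":[28,0,-3.5],"angular":[0,0,0],"jaw":0.45},{"translation":[32,0,-4],"angular":[0,0,0],"jaw":0.45}]'; python3 -m creep '[{"translation":[4,0,-0.5],"angular":[0,0,0],"jaw":0.45},{"translation":[8,0,-1],"angular":[0,0,0],"jaw":0.45},{"translation":[12,0,-1.5],"angular":[0,0,0],"jaw":0.45},{"translation":[16,0,-2],"angular":[0,0,0],"jaw":0.45},{"translation":[20,0,-2.5],"angular":[0,0,0],"jaw":0.45},{"translation":[24,0,-3],"angular":[0,0,0],"jaw":0.45},{"translation":[28,0,-3.5],"angular":[0,0,0],"jaw":0.45},{"translation":[32,0,-4],"angular":[0,0,0],"jaw":0.45}]';python3 -c "
from plan import *
show(196)"
```

```text
t: 6.8
ee_pos: [538.8, 9.8, 52.7]
orientation: [-2.844, -1.334, 0.0]
ft_force: [-1.5, -2.2, 1.0]
width: 39.7
grasp_force: 0.9
t: 7.8
ee_pos: [559.3, 34.4, 56.7]
orientation: [-2.844, -1.334, 0.0]
ft_force: [-0.4, -1.2, 1.5]
width: 39.9
grasp_force: 0.9
d 196 world [617.241 104.15   67.506] shift [ 90.659  -0.027 -10.804] turn [-0.  0.  0.]
```

```bash
python3 -m creep '[{"translation":[4,0,-0.5],"angular":[0,0,0],"jaw":0.45},{"translation":[8,0,-1],"angular":[0,0,0],"jaw":0.45},{"translation":[12,0,-1.5],"angular":[0,0,0],"jaw":0.45},{"translation":[16,0,-2],"angular":[0,0,0],"jaw":0.45},{"translation":[20,0,-2.5],"angular":[0,0,0],"jaw":0.45},{"translation":[24,0,-3],"angular":[0,0,0],"jaw":0.45},{"translation":[28,0,-3.5],"angular":[0,0,0],"jaw":0.45},{"translation":[32,0,-4],"angular":[0,0,0],"jaw":0.45}]'; python3 -m creep '[{"translation":[4,0,-0.5],"angular":[0,0,0],"jaw":0.45},{"translation":[7,0,-1],"angular":[0,0,0],"jaw":0.45},{"translation":[10,0,-1.5],"angular":[0,0,0],"jaw":0.45},{"translation":[13,0,-2],"angular":[0,0,0],"jaw":0.45},{"translation":[16,0,-2],"angular":[0,0,0],"jaw":0.45},{"translation":[19,0,-2.5],"angular":[0,0,0],"jaw":0.45},{"translation":[22,0,-3],"angular":[0,0,0],"jaw":0.45},{"translation":[25,0,-3],"angular":[0,0,0],"jaw":0.45}]';python3 -c "
from plan import *
show(196)"
```

```text
t: 8.8
ee_pos: [579.8, 59.0, 60.7]
orientation: [-2.844, -1.334, 0.0]
ft_force: [-0.6, -2.7, 1.9]
width: 39.5
grasp_force: 0.9
t: 9.8
ee_pos: [595.8, 78.2, 63.7]
orientation: [2.845, 1.334, 0.0]
ft_force: [-1.9, -1.9, 1.3]
width: 39.7
grasp_force: 0.9
d 196 world [617.241 104.15   67.506] shift [33.687 -0.089 -3.761] turn [ 0. -0.  0.]
```

```bash
python3 -m creep '[{"translation":[2,0,-0.3],"angular":[0,0,0],"jaw":0.45},{"translation":[4,0,-0.5],"angular":[0,0,0],"jaw":0.45},{"translation":[6,0,-0.7],"angular":[0,0,0],"jaw":0.45},{"translation":[8,0,-1],"angular":[0,0,0],"jaw":0.45},{"translation":[10,0,-1.2],"angular":[0,0,0],"jaw":0.45},{"translation":[12,0,-1.5],"angular":[0,0,0],"jaw":0.45},{"translation":[14,0,-1.7],"angular":[0,0,0],"jaw":0.45},{"translation":[16,0,-2],"angular":[0,0,0],"jaw":0.45}]'; python3 - <<'E'
from plan import *
import cv2
show(196)
for c in("scene","wrist"): cv2.imwrite(f"pics/{c}3.png",ctrl.get_image(c)[:,:,::-1])
a=cv2.imread("pics/scene3.png")[150:310,150:350];b=cv2.resize(a,None,fx=2.4,fy=2.4)
w=cv2.resize(cv2.imread("pics/wrist3.png"),(320,240))
o=np.zeros((b.shape[0],800,3),np.uint8);o[:,:b.shape[1]]=b;o[:240,480:]=w;cv2.imwrite("pics/m3.png",o)
E
```

```text
t: 10.8
ee_pos: [605.6, 90.1, 65.7]
orientation: [-2.845, -1.333, 0.001]
ft_force: [-0.8, -1.6, 0.8]
width: 39.6
grasp_force: 1.1
d 196 world [617.241 104.15   67.506] shift [18.195 -0.037 -1.842] turn [-0.  0.  0.]
```

View pics/m3.png

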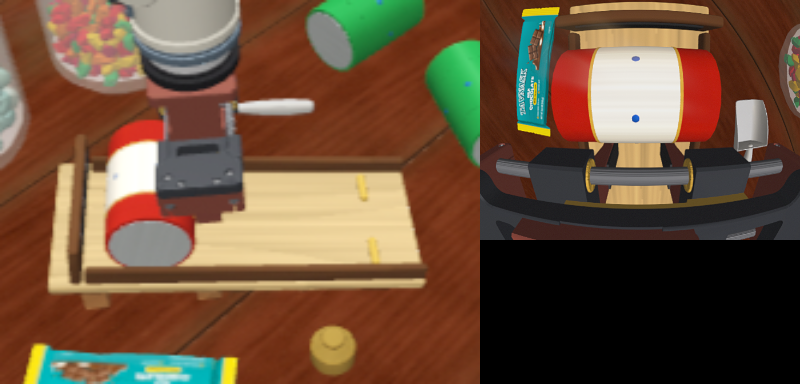

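The tin sits square on the ridge (end face at about x=150, in line with the nubs) and still short of the stop board. Continuing slowly.

```bash
python3 -m creep '[{"translation":[2,0,-0.3],"angular":[0,0,0],"jaw":0.45},{"translation":[4,0,-0.5],"angular":[0,0,0],"jaw":0.45},{"translation":[6,0,-0.7],"angular":[0,0,0],"jaw":0.45},{"translation":[8,0,-1],"angular":[0,0,0],"jaw":0.45},{"translation":[9,0,-1],"angular":[0,0,0],"jaw":0.45},{"translation":[10,0,-1.2],"angular":[0,0,0],"jaw":0.45},{"translation":[11,0,-1.3],"angular":[0,0,0],"jaw":0.45},{"translation":[12,0,-1.5],"angular":[0,0,0],"jaw":0.45}]'; python3 - <<'E'
from plan import *
import cv2
show(196)
for c in("scene","wrist"): cv2.imwrite(f"pics/{c}4.png",ctrl.get_image(c)[:,:,::-1])
a=cv2.imread("pics/scene4.png")[150:310,150:350];b=cv2.resize(a,None,fx=2.4,fy=2.4)
w=cv2.resize(cv2.imread("pics/wrist4.png"),(320,240))
o=np.zeros((b.shape[0],800,3),np.uint8);o[:,:b.shape[1]]=b;o[:240,480:]=w;cv2.imwrite("pics/m4.png",o)
E
```

```text
t: 11.9
ee_pos: [613.5, 99.6, 67.2]
orientation: [2.845, 1.334, 0.0]
ft_force: [0.1, -0.4, 0.7]
width: 39.6
grasp_force: 0.0
d 196 world [617.241 104.15   67.506] shift [ 5.877 -0.068 -0.329] turn [ 0. -0.  0.]
```

View pics/m4.png

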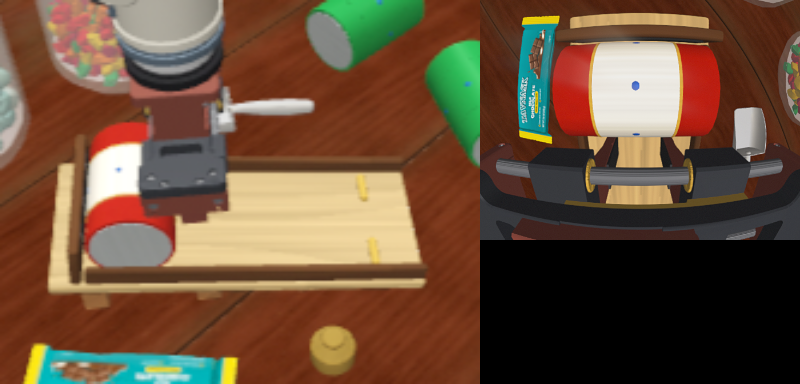

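The tin has dropped over the ridge and rests against the board, with the contact force at zero. I'll withdraw the hand back and up.

```bash
python3 -m creep '[{"translation":[-5,0,0.5],"angular":[0,0,0],"jaw":0.45},{"translation":[-15,0,0.5],"angular":[0,0,0],"jaw":0.45},{"translation":[-28,0,0],"angular":[0,0,0],"jaw":0.45},{"translation":[-45,0,-10],"angular":[0,0,0],"jaw":0.45},{"translation":[-80,0,-40],"angular":[0,0,0],"jaw":0.45},{"translation":[-120,0,-75],"angular":[0,0,0],"jaw":0.45},{"translation":[-165,0,-110],"angular":[0,0,0],"jaw":0.45},{"translation":[-200,0,-140],"angular":[0,0,0],"jaw":0.45}]'; python3 - <<'E'
from plan import *
import cv2
for c in("top","scene"): cv2.imwrite(f"pics/{c}5.png",ctrl.get_image(c)[:,:,::-1])
P=W(p,p[3]+196,0,38);print("seat px",proj("top",P),"face px scene",proj("scene",W(p,p[3]+196,55,38)), "start end",proj("scene",W(p,p[3]+180,55,38)))
a=cv2.imread("pics/top5.png")[130:280,150:300];b=cv2.resize(a,None,fx=2.66,fy=2.66)
s=cv2.resize(cv2.imread("pics/scene5.png")[150:310,150:310],None,fx=2.49,fy=2.49)
n=min(len(s),len(b));cv2.imwrite("pics/m5.png",np.hstack([b[:n],s[:n]]))
E
```

```text
t: 13.0
ee_pos: [483.7, -55.8, 208.9]
orientation: [2.844, 1.332, 0.001]
ft_force: [1.0, 0.2, 0.2]
width: 39.8
grasp_force: 0.0
seat px [225.898 181.23 ] face px scene [203.988 251.908] start end [212.04  251.844]
```

View pics/m5.png

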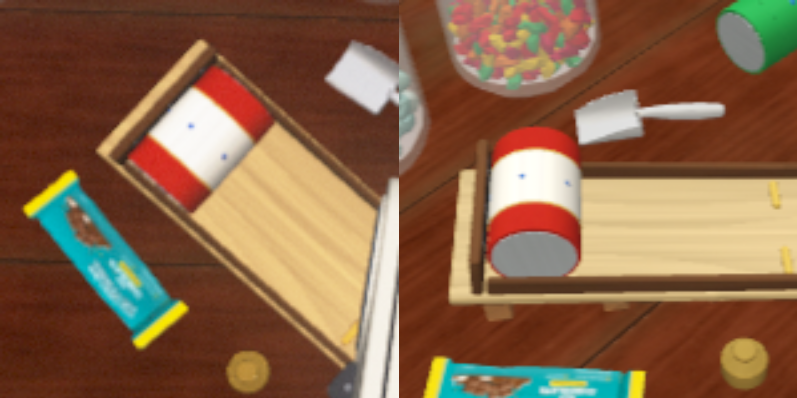

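The end face measures (204.6, 252) px against a predicted (204.0, 251.9) for the seat, so the tin is seated square. The other objects are undisturbed and the hand is clear.

```bash
python3 -c "
from workcell import ctrl
print(ctrl.close_job())"
```

```text
the job is handed in; nothing more can be done
None
```

The tin is in its seat against the end stop, the hand is clear, the scoop, weight and chocolate bar look undisturbed, and the job is handed in (no verdict came back).

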